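# Free the jammed sample pots and seat the next one against the gamma probe

### The job

Two sample pots have jammed abreast at the narrow mouth of the pot feeder, and the black one has to be counted first. Nudge the yellow pot back into the hopper so that the black one slips into the lane, then push the feed slide by its knob until the black pot is past the spring plunger, press it firmly but gently against the face of the probe for a moment, and let go. The pots are thin-walled: push them gently, do not grip, lift or tip them, and leave the other things on the desk alone.

Things in the scene. Friction and masses are not known exactly. Their poses are not given: they have to be found in the camera images.
- feeder: Pot feeder fixed to the desk: base plate (top 6 mm above the desk), polished 6 mm thick guide rails 44 to 58 mm above the desk that guide the pots by their caps. Origin: on the desk under the lane's centre line at the throat; x = feed direction (hopper at -x, probe at +x), y towards the sloping rail, z up. Straight rail: inner face y = -26.5 mm, x -172 to +52. Lane 53 mm wide.
- throat_corner (a point): Throat corner of the feeder, at rail height: feeder x = 0, y = +26.5 mm. From here one rail runs to +x along the lane (to x = +52) and one slopes back and outward at 40 degrees to the hopper corner.
- hopper_corner (a point): Inner corner at rail height where the sloping rail ends: feeder x = -82, y = +95.5 mm. From here the hopper's outer rail runs back to the rear rail at x = -172 mm.
- black_pot: Loose sample pot, black body, white ribbed cap with a black sticker, about 0.14 kg; next to be counted. Origin: centre of its underside, z up. Body 46 mm across up to 38 mm, above it the cap, 50.5 mm across, up to 54 mm. It starts in line with the lane, about 88 mm behind the throat, pushed by the feed slide into the yellow pot. Seated, its axis is 25 mm before the probe's face.
- yellow_pot: Loose sample pot, yellow body, white ribbed cap with a yellow sticker, same sizes and origin. It blocks: its cap is wedged between the black pot's cap and the sloping rail, 52 mm behind the throat, 37 mm off the lane's centre line; the space in front of it is open. Pushed back along the sloping rail by 25 to 50 mm, against up to 8 N, it lets the black pot pass (if the finger is not in its way).
- probe: Gamma probe: metal cylinder, 50 mm in diameter, 120 mm long, clamped along the feeder's x axis at the lane's end, a little farther in or out each time. Origin: centre of its flat face, x away from the lane, 36 mm above the desk. The hard face is the lane's end stop: for a true count the pot is once pressed against it with at least 6 N (the spring gives 3), but its window bears no more than 15 N.
- feed_slide (a joint): Travel (m) of the feed slide along feeder x: 0 rear, 0.162 most; 0.147 to 0.155 with the black pot seated. Blue block, 42 mm high, with a white pushing face (58 mm high, 22 mm ahead of the knob's axis) at feeder x = -140 mm + travel. A hidden damped spring drives it forward: 4.5 N in the hopper, 3 N at the probe end, so it follows the black pot by itself.
- feed_knob (a point): On the axis of the feed slide's upright black knob, 81 mm above the desk: 18 mm in diameter, 62 to 96 mm above the desk, standing free above the rails; below it a 10 mm stem.
- plunger (a joint): How far (m) the spring plunger's 10 mm ball, in the lane's +y rail at feeder x = 16.5 mm, is pressed back: 0 = out, 6.5 mm into the lane; 0.008 most. Under the slide's spring alone the black pot stops at it, near feeder x = 3 mm. Pushing it past takes 2 to 9 N on the knob over some 15 mm; then the way is free to the probe.
- dark_pot_waiting: Loose larger sample pot with dark body (56 mm in diameter, 60 mm high), origin at the centre of its underside; to be left alone.
- orange_source: Loose orange check source disc, 25 mm in diameter, 7 mm thick, origin at the centre of its underside; to be left alone.
- tweezers: Loose steel tweezers, 131 mm long along their y axis, 10 mm high, origin at the underside; to be left alone.
Things that resemble listed ones, but are neither listed nor needed, are in the scene too. Leave any turquoise look-alike of the yellow_pot alone. What is shaped like the black_pot but purple is not meant.

How it is judged:
By the outcome, as a careful person would: the job done as asked, in the order asked, and still so for the second after the job is handed in, with the robot touching nothing.
It also fails if it takes over 64 s, if anything falls off the work surface, if the arm or the gripper's body presses on something with over 40 N, if the wrist force passes 120 N, or if a joint passes its speed limit or range.

### The arm

A 6-joint arm with a two-finger parallel gripper is mounted at the origin on a cart in front of the work surface, level with it; the furniture and walls round the work are solid. World frame = base frame: x ahead of the robot, y to its left, z up, the work surface at z = 0. Lengths are in mm, angles in rad, forces in N, time in s.
With the tool pointing down it reaches from about 325 to 1000 mm from the base axis. Payload 5.1 kg.
Tool frame: the origin (TCP) lies between the finger pads; the fingertips stand 17 mm ahead of it and the grasp point (between the pads) lies 2 mm behind it; z points along the fingers, y is the line along which they close (so a half turn about z gives the same grasp; the last joint's range is limited). The gripper opens to 85 mm and grips with 20 to 120 N. Pads are 22 mm wide; open, the fingers measure 114 mm over their backs; the gripper's body (76 mm by 85 mm) begins 54 mm behind the grasp point. The pads swing forward as they close: fully open they stand 13 mm farther back than shut.
Start: joints at [1.248, 0.124, 1.65, -0, 1.367, -0.083], TCP at [154.403, 631.383, 248.322] pointing down, gripper open.
Joint ranges: [-2.61, 2.61], [-1.02, 2.33], [0.03, 2.71], [-1.35, 4.49], [0.32, 2.68], [-2.91, 2.91]. Speed limits (rad/s): [2.57, 2.57, 3.14, 3.14, 3.14, 3.14].

### API

Orientations are given as a rotation vector (axis times angle).
In Python, from bench import read_state, eyes, job gives the robot as it stands.
- The arm moves only by the shell command python3 -m inch 'ROWS' [FORCE]. ROWS is JSON, one flat list of numbers, 7 for each row, row after row: the shift along the tool's x, y, z in mm, then the turn, a rotation vector about the tool's x, y, z in degrees, then the opening in per cent of the stroke, from 0 (shut) to 100 (fully open). In form: [x, y, z, rx, ry, rz, claw, x, y, z, rx, ry, rz, claw, ...]. A call has 1 to 5 rows; each row shifts and turns the commanded pose from where the row before left it, along the tool's axes as they then stand; what a row does not reach is not made up. A row lasts 1/10 s, in which the tool goes at most 50 mm and 8.59 degrees, less where a joint would pass 70% of its speed; a pose out of reach is approached as far as the arm can. A call is refused whole if a number of a shift passes 50 or a number of a turn 8.59, either way. A call with a gripper value outside its range is refused whole. The fingers move at their own pace and stop on an object; FORCE is the grip in N (left out, the last holds). Time passes only in rows, so rows that do not move let the fingers close. It gives the time, the measured TCP pose, the force, the opening and the grip force at its end, in the units of the state.
- read_state(): the state, without advancing time (a new reading comes with each control period).
- eyes.capture(name): name is "side" or "top"; returns the picture (384x512x3 uint8, blue, green, red); there is no depth.
- eyes.calibration(name): a dict with "camera_matrix" (3x3 intrinsics, pixels), "k1" (the pictures are not rectified: a ray, as slopes to the right and down, at radius r is drawn at 1 + k1 r^2 times it, then the intrinsics apply), "position" and "rotation" of the camera in the world. Camera axes: x right, y down, z forward; pixel columns grow to the right and rows downward; lengths in mm; the calibration is good to about 2 mm. A picture is of the moment at which its call begins. calibration takes no time and is no camera call.
- job.job_done(): hands the job in; it is judged then, once.
The state is a dict: "time": time; "joint_pos": joint angles; "joint_velocities": joint speeds; "joint_torque": joint torques, N m; "position": TCP position; "orientation": TCP orientation; "force": force on the tool from outside, world axes, zero at the start; "wrist_torque": the same for the moment, N m; "gripper_width": finger opening in mm; "grasp_force": force on a finger pad.
Only numpy, scipy, OpenCV 4.12 (cv2) and the standard library are available. Lean on these libraries where they do the work, as an engineer would, in place of code of your own. Each camera call takes 0.05 s, during which the arm holds its last target. There are 200 camera calls.

## Working session

There is one attempt and no reset: what is moved stays moved. The work goes in short steps, Python scripts to look and compute and a shell command to move; the robot and the scene stay as the last step left them, time stands still between calls to the robot, and variables do not carry over. Pictures are saved under pics/ and viewed, at most 10 in all, crops included, and the job is handed in when it is done.

```bash
mkdir -p pics; ls; python3 - <<'E'
from bench import read_state, eyes
import cv2
s=read_state(); print({k:s[k] for k in('time','position','orientation','force','gripper_width')})
for n in('top','side'):
    cv2.imwrite(f'pics/{n}0.png',eyes.capture(n)); c=eyes.calibration(n); print(n,c)
E
```

```text
pics
{'time': 0.0, 'position': array([154.23112494, 630.85458465, 247.0654114 ]), 'orientation': array([-0.37577523, -3.11860933,  0.00314322]), 'force': array([-0.57362136, -0.42918847,  0.53967494]), 'gripper_width': 85.36398309948952}
top {'camera_matrix': array([[425.15016653,   0.        , 253.32197661],
       [  0.        , 425.15016653, 194.431509  ],
       [  0.        ,   0.        ,   1.        ]]), 'k1': -0.12631537429652717, 'position': array([ 312.29064528,  126.89142538, 1081.75260743]), 'rotation': array([-2.12880113,  2.0472765 , -0.23980811])}
side {'camera_matrix': array([[422.65791996,   0.        , 256.58180807],
       [  0.        , 422.65791996, 192.83694617],
       [  0.        ,   0.        ,   1.        ]]), 'k1': 0.0382489382419166, 'position': array([ 151.67571819, -566.09365979,  696.06745408]), 'rotation': array([-2.17634419,  0.55101737, -0.27950578])}
```

View pics/top0.png

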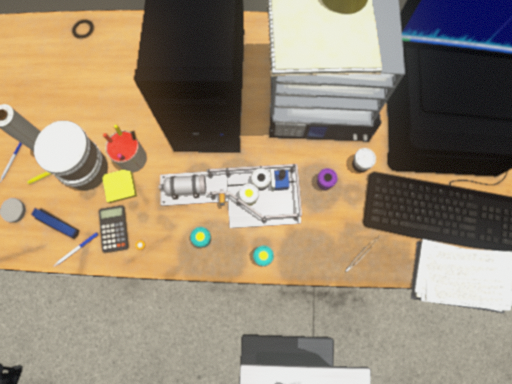

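View pics/side0.png

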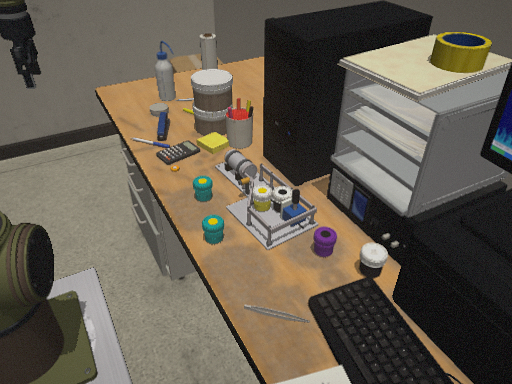

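Top view: the feeder spans about (160..300, 165..228), with the probe at its left end and the blue slide at (281,179). For the black pot, I see a white cap with a black dot in the feeder at (262,177), the purple look-alike at (327,179) and the dark waiting pot at (364,160). For the yellow pot, I see a yellow dot in the feeder at (248,193) and the turquoise look-alikes at (200,237) and (263,256). I choose the two in the feeder and will check them in a crop.

```bash
cat > h.py <<'E'
import numpy as np, cv2
from bench import eyes, read_state
from scipy.spatial.transform import Rotation as R
def cam(n): return eyes.calibration(n)
def Rm(c): return R.from_rotvec(c['rotation']).as_matrix()
def ray(c,p):
    K=c['camera_matrix']; d=np.array([(p[0]-K[0,2])/K[0,0],(p[1]-K[1,2])/K[1,1]]); u=d.copy()
    for _ in range(20): u=d/(1+c['k1']*(u@u))
    return Rm(c)@np.array([*u,1])
def onz(n,p,z):
    c=cam(n); r=ray(c,p); return c['position']+r*(z-c['position'][2])/r[2]
def proj(n,P):
    c=cam(n); q=Rm(c).T@(np.asarray(P,float)-c['position']); u=q[:2]/q[2]; u=u*(1+c['k1']*(u@u)); K=c['camera_matrix']
    return np.array([K[0,0]*u[0]+K[0,2],K[1,1]*u[1]+K[1,2]])
E
python3 - <<'E'
from h import *
a=cv2.imread('pics/top0.png')[155:240,150:310]; b=cv2.imread('pics/side0.png')[140:250,205:345]
a=cv2.resize(a,None,fx=5,fy=5,interpolation=cv2.INTER_CUBIC); cv2.imwrite('pics/ctop.png',a)
cv2.imwrite('pics/cside.png',cv2.resize(b,None,fx=5,fy=5,interpolation=cv2.INTER_CUBIC))
for p in [(262,177),(248,193)]: print(onz('top',p,54).round(1))
for P in [(400,100,0),(500,100,0),(400,200,0)]: print(proj('top',P),proj('side',P))
E
```

```text
[610.  124.4  54. ]
[567.3 157.8  54. ]
[268.43042245 263.17720394] [210.96716367 243.81319495]
[269.69010675 224.20613624] [249.07926602 229.91335024]
[228.94346127 261.60138286] [194.69913664 218.70408675]
```

View pics/ctop.png

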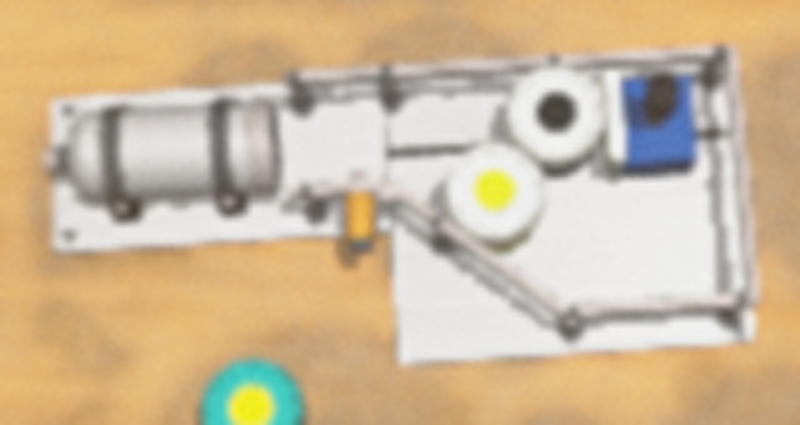

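View pics/cside.png

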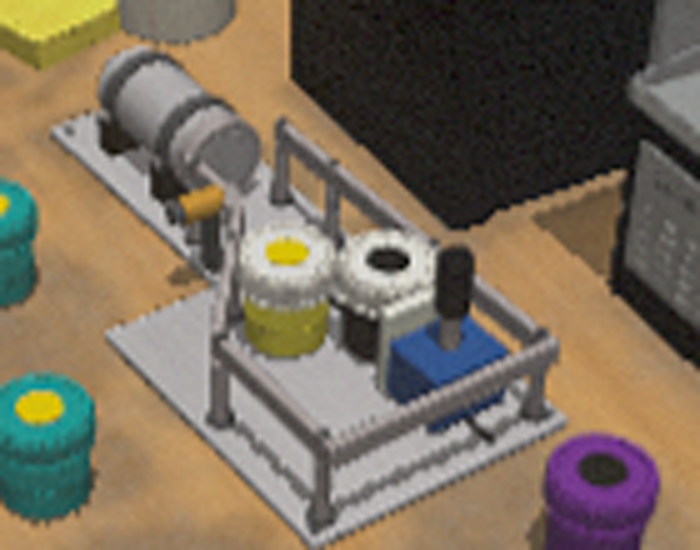

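The crops confirm the choice. The pot with the black sticker sits at the slide's white face (crop 555,111) and the yellow one at the sloping rail (crop 493,189). The hopper corner is near (572,303), and the knob's top is near (660,95). In the side crop, the yellow sticker is at (287,251), the black one at (389,260) and the knob top at (455,250).

```bash
cat >> h.py <<'E'
def tri(pt,ps):
    A=[];b=[]
    for n,p in(('top',pt),('side',ps)):
        c=cam(n); r=ray(c,p); r/=np.linalg.norm(r); M=np.eye(3)-np.outer(r,r); A.append(M); b.append(M@c['position'])
    return np.linalg.lstsq(np.vstack(A),np.hstack(b),rcond=None)[0]
def blob(im,mask,box):
    x0,y0,x1,y1=box; m=np.zeros_like(mask); m[y0:y1,x0:x1]=mask[y0:y1,x0:x1]
    k,l,s,c=cv2.connectedComponentsWithStats(m.astype(np.uint8)); i=1+np.argmax(s[1:,4]); return c[i],s[i,4]
def stickers(n,im,yb,kb):
    h=cv2.cvtColor(im,cv2.COLOR_BGR2HSV)
    y=(h[...,0]>20)&(h[...,0]<35)&(h[...,1]>120)&(h[...,2]>150); k=h[...,2]<90
    return blob(im,y,yb),blob(im,k,kb)
E
python3 - <<'E'
from h import *
t=cv2.imread('pics/top0.png'); s=cv2.imread('pics/side0.png')
yt,kt=stickers('top',t,(242,187,255,199),(256,171,267,183)); ys,ks=stickers('side',s,(254,186,270,194),(277,188,288,196))
print(yt,kt,ys,ks)
for nm,a,b in(('yel',yt,ys),('blk',kt,ks)):
    print(nm,'tri',tri(a[0],b[0]).round(1),'top60',onz('top',a[0],60).round(1),'side60',onz('side',b[0],60).round(1))
T=lambda u,v:(150+(u-2)/5,155+(v-2)/5); S=lambda u,v:(205+(u-2)/5,140+(v-2)/5)
for nm,p in dict(hop=(572,303),throat=(392,200),strA=(295,78),strB=(722,54),outB=(735,297)).items(): print(nm,onz('top',T(*p),58).round(1))
for nm,p in dict(hop=(222,345),rearout=(326,442),rearstr=(545,342),strend=(283,125)).items(): print(nm,'side',onz('side',S(*p),58).round(1))
print('knobtop',tri(T(660,84),S(456,250)))
s=read_state(); M=R.from_rotvec(s['orientation']).as_matrix(); print(M.round(3))
E
```

```text
(array([248.36585366, 192.58536585]), np.int32(41)) (array([260.70833333, 177.        ]), np.int32(24)) (array([261.69444444, 190.05555556]), np.int32(36)) (array([282.28571429, 191.5       ]), np.int32(28))
yel tri [566.5 157.   58.9] top60 [566.9 156.7  60. ] side60 [565.  155.8  60. ]
blk tri [608.1 127.8  59.1] top60 [608.2 127.6  60. ] side60 [607.  126.8  60. ]
hop [511.8 116.1  58. ]
throat [560.3 207.1  58. ]
strA [621.7 259.5  58. ]
strB [642.4  44.7  58. ]
outB [517.8  36.2  58. ]
hop side [505.1 109.5  58. ]
rearout side [514.5  28.2  58. ]
rearstr side [640.3  39.7  58. ]
strend side [620.2 257.4  58. ]
knobtop [612.90286354  77.83338693  96.96980694]
[[-0.971  0.237 -0.001]
 [ 0.237  0.971 -0.002]
 [ 0.    -0.002 -1.   ]]
```

```bash
python3 -m inch '[-35,-21.5,0,0,0,0,0,-35,-21.5,0,0,0,0,0,-35,-21.5,0,0,0,0,0,-35,-21.5,0,0,0,0,0,-35,-21.5,0,0,0,0,0]' 40
python3 -m inch '[-35,-21.5,0,0,0,0,0,-35,-21.5,0,0,0,0,0,-35,-21.5,0,0,0,0,0,-35,-21.5,0,0,0,0,0,-35,-21.5,0,0,0,0,0]'
python3 -m inch '[-35,-21.5,0,0,0,0,0,-35,-21.5,0,0,0,0,0,-35,-21.5,0,0,0,0,0,-35,-21.5,0,0,0,0,0,-32,-21.5,0,0,0,0,0]'
python3 -m inch '[0,0,10,0,0,-8.5,0,0,0,10,0,0,-8.5,0,0,0,10,0,0,-8.5,0,0,0,10,0,0,-8.5,0,0,0,10,0,0,-8.5,0]'
python3 -m inch '[0,0,10,0,0,-8.5,0,0,0,10,0,0,-8.5,0,0,0,10,0,0,-8.5,0,0,0,10,0,0,-1.2,0,0,0,0,0,0,0,0]'
cat >> h.py <<'E'
O=np.array([599.6,213.7]); XF=np.array([-.0958,.9954]); YF=np.array([-.9954,-.0958])
def fe(p): d=np.asarray(p)[:2]-O; return np.array([d@XF,d@YF]).round(1)
def st():
    s=read_state(); M=R.from_rotvec(s['orientation']).as_matrix()
    print('t',round(float(s['time']),2),'pos',s['position'].round(1),'fe',fe(s['position']),'yaw',np.degrees(np.arctan2(M[1,0],M[0,0])).round(1),'zax',M[:,2].round(3),'F',s['force'].round(1),'Fx_f',round(float(s['force'][:2]@XF),2),'w',round(float(s['gripper_width']),1))
    return s,M
E
python3 -c "
from h import *
s,M=st(); print(s['joint_pos'])
d=np.array([585.4,193.3])-s['position'][:2]; print('tool dxy',(M[:2,:2].T@d).round(1))"
```

```text
time: 0.6
position: [299.5, 483.9, 247.7]
orientation: [-0.375, -3.119, 0.001]
force: [1.1, 0.2, -0.2]
gripper_width: 12.1
grasp_force: 0.0
time: 1.1
position: [444.0, 337.9, 247.9]
orientation: [-0.376, -3.119, 0.0]
force: [0.4, -0.1, -0.9]
gripper_width: -0.1
grasp_force: 0.0
time: 1.6
position: [585.7, 192.6, 247.7]
orientation: [-0.376, -3.118, 0.0]
force: [0.5, 0.2, -0.1]
gripper_width: 0.1
grasp_force: 0.0
time: 2.1
position: [584.5, 193.9, 197.2]
orientation: [0.789, -3.04, -0.0]
force: [-0.2, 0.3, 0.8]
gripper_width: 0.1
grasp_force: 0.0
time: 2.6
position: [583.6, 193.8, 155.9]
orientation: [1.457, -2.779, -0.002]
force: [-0.4, 0.3, -0.2]
gripper_width: 0.1
grasp_force: 0.0
t 2.6 pos [583.6 193.8 155.9] fe [-18.3  17.9] yaw -124.7 zax [-0.004 -0.001 -1.   ] F [-0.4  0.3 -0.2] Fx_f 0.34 w 0.1
[ 2.33383220e-01  1.23435527e-01  1.81108580e+00 -9.24131917e-06
  1.21111715e+00 -2.30295447e+00]
tool dxy [-0.6 -1.8]
```

```bash
python3 -m inch '[-0.6,-1.8,25,0,0,0,0,0,0,25,0,0,0,0,0,0,14,0,0,0,0,0,0,0,0,0,0,0]'
cat >> h.py <<'E'
def snap(name,tb=(150,150,310,240),sb=(205,110,345,250)):
    ims=[]
    for n,b in(('top',tb),('side',sb)):
        im=eyes.capture(n); cv2.imwrite(f'pics/{name}_{n}_raw.png',im); c=im[b[1]:b[3],b[0]:b[2]]; ims.append(cv2.resize(c,(400,int(400*c.shape[0]/c.shape[1])),interpolation=cv2.INTER_CUBIC))
    H=max(i.shape[0] for i in ims); ims=[cv2.copyMakeBorder(i,0,H-i.shape[0],0,0,cv2.BORDER_CONSTANT) for i in ims]
    cv2.imwrite(f'pics/{name}.png',np.hstack(ims))
E
python3 -c "
from h import *
st(); snap('a1')"
```

```text
time: 3.0
position: [585.0, 193.2, 91.7]
orientation: [1.458, -2.777, -0.002]
force: [-0.5, -0.0, 0.5]
gripper_width: 0.1
grasp_force: 0.0
t 3.0 pos [585.  193.2  91.7] fe [-19.   16.5] yaw -124.6 zax [-0.005 -0.001 -1.   ] F [-0.5 -0.   0.5] Fx_f 0.05 w 0.1
```

View pics/a1.png

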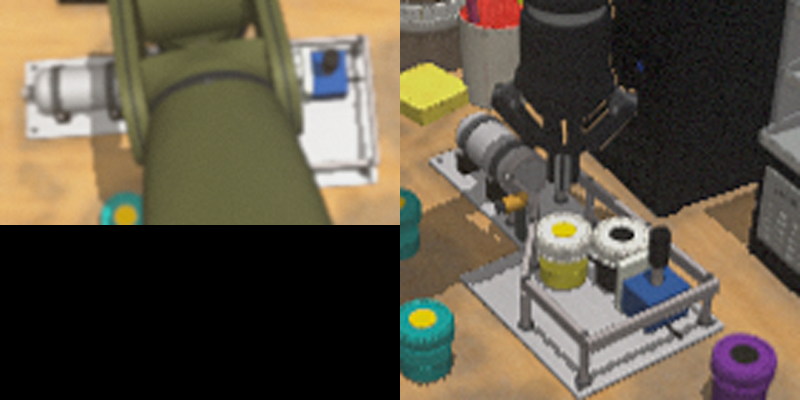

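The top view is blocked by the arm. In the side crop, the shut fingertips hang at (562,200), just in front of the yellow pot at (565,230) and clear of it and the rails. I'll descend now.

```bash
python3 -m inch '[0,0,13,0,0,0,0,0,0,12,0,0,0,0,0,0,12,0,0,0,0,0,0,0,0,0,0,0]'
python3 -m inch '[1,0,0,0,0,0,0,2,0,0,0,0,0,0,2,0,0,0,0,0,0,0,0,0,0,0,0,0]'
python3 -c "
from h import *
s,M=st(); print('tool F',(M.T@s['force']).round(1)); snap('a2')"
```

```text
time: 3.5
position: [584.8, 193.2, 54.4]
orientation: [1.46, -2.777, -0.002]
force: [-0.9, 0.2, -0.4]
gripper_width: -0.0
grasp_force: 0.0
time: 3.9
position: [584.0, 189.3, 57.9]
orientation: [-1.461, 2.78, -0.0]
force: [-0.6, 0.1, -0.4]
gripper_width: -0.2
grasp_force: 0.0
t 3.9 pos [584.  189.3  57.9] fe [-22.8  17.8] yaw -124.6 zax [ 0.001  0.    -1.   ] F [-0.6  0.1 -0.4] Fx_f 0.16 w -0.2
tool F [0.2 0.5 0.4]
```

View pics/a2.png

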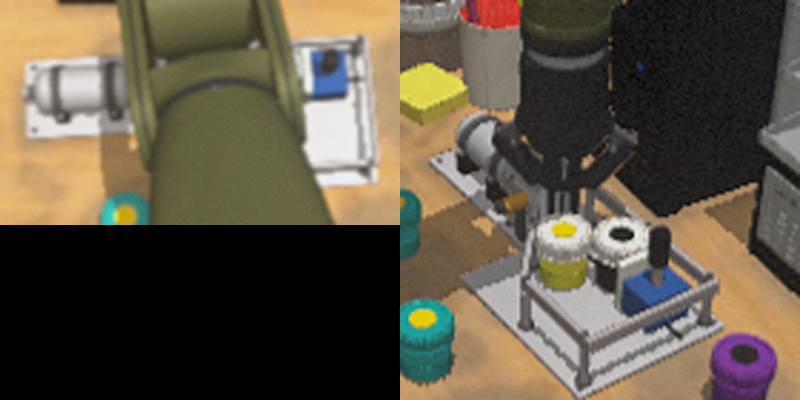

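The fingers stand just in front of the yellow cap (side crop 550,205), with no contact force yet. I'll push back along the rail in small rows.

```bash
python3 -m inch '[2,0,0,0,0,0,0,2,0,0,0,0,0,0,2,0,0,0,0,0,0,2,0,0,0,0,0,0,0,0,0,0,0,0,0]'; python3 -c "
from h import *
s,M=st(); print('tool F',(M.T@s['force']).round(1))"
python3 -m inch '[2,0,0,0,0,0,0,2,0,0,0,0,0,0,2,0,0,0,0,0,0,2,0,0,0,0,0,0,0,0,0,0,0,0,0]'; python3 -c "
from h import *
s,M=st(); print('tool F',(M.T@s['force']).round(1)); cv2.imwrite('pics/a3.png',cv2.resize(eyes.capture('side')[110:250,205:345],None,fx=4,fy=4))"
```

```text
time: 4.5
position: [579.3, 182.9, 57.6]
orientation: [-1.462, 2.781, 0.0]
force: [0.1, 2.2, 1.4]
gripper_width: 0.1
grasp_force: 1.3
t 4.5 pos [579.3 182.9  57.6] fe [-28.7  23.2] yaw -124.5 zax [ 0.  0. -1.] F [0.1 2.2 1.4] Fx_f 2.18 w 0.1
tool F [-1.9  1.2 -1.3]
time: 5.0
position: [574.7, 175.9, 57.4]
orientation: [1.462, -2.781, 0.001]
force: [0.6, 1.7, 2.1]
gripper_width: -0.0
grasp_force: 0.9
t 5.0 pos [574.7 175.9  57.4] fe [-35.3  28.4] yaw -124.5 zax [ 0.    -0.001 -1.   ] F [0.6 1.7 2.1] Fx_f 1.62 w -0.0
tool F [-1.8  0.4 -2.1]
```

```bash
cat >> h.py <<'E'
def pots():
    im=eyes.capture('side'); h=cv2.cvtColor(im,cv2.COLOR_BGR2HSV); o=[]
    y=((h[...,0]>22)&(h[...,0]<35)&(h[...,1]>120)&(h[...,2]>150)).astype(np.uint8)
    k,l,s,c=cv2.connectedComponentsWithStats(y)
    for i in range(1,k):
        if 15<s[i,4]<80 and 230<c[i][0]<300 and 170<c[i][1]<225: print('yel?',c[i].round(1),s[i,4],fe(onz('side',c[i],60)))
    b=(h[...,2]<90).astype(np.uint8); k,l,s,c=cv2.connectedComponentsWithStats(b)
    for i in range(1,k):
        if 10<s[i,4]<45 and 225<c[i][0]<310 and 150<c[i][1]<210 and s[i,2]<12: print('blk?',c[i].round(1),s[i,4],fe(onz('side',c[i],60)))
E
python3 -c "
from h import *
pots()"
python3 -m inch '[2,0,0,0,0,0,0,2,0,0,0,0,0,0,2,0,0,0,0,0,0,2,0,0,0,0,0,0,0,0,0,0,0,0,0]'; python3 -c "
from h import *
s,M=st(); print('tool F',(M.T@s['force']).round(1)); pots()"
```

```text
yel? [261.4 193.6] 36 [-65.7  48.6]
blk? [270.3 187.6] 11 [-57.9  16.4]
blk? [281.3 190.7] 29 [-83.2   1. ]
time: 5.6
position: [569.3, 169.6, 56.9]
orientation: [1.461, -2.779, -0.001]
force: [-1.5, 2.7, 0.9]
gripper_width: 0.1
grasp_force: 1.5
t 5.6 pos [569.3 169.6  56.9] fe [-41.   34.3] yaw -124.5 zax [-0.002 -0.    -1.   ] F [-1.5  2.7  0.9] Fx_f 2.83 w 0.1
tool F [-1.4  2.8 -0.9]
yel? [261.1 195.7] 37 [-72.   54.1]
blk? [275.9 186.2] 34 [-61.    1.3]
blk? [272.4 201.9] 30 [-106.9   45.2]
```

```bash
python3 -m inch '[4,0,0,0,0,0,0,4,0,0,0,0,0,0,4,0,0,0,0,0,0,4,0,0,0,0,0,0,2,0,0,0,0,0,0]'; python3 -c "
from h import *
s,M=st(); print('tool F',(M.T@s['force']).round(1)); pots()"; python3 -m inch '[0,0,0,0,0,0,0,0,0,0,0,0,0,0]';  python3 -c "
from h import *
s,M=st(); print('tool F',(M.T@s['force']).round(1)); pots()"
```

```text
time: 6.15
position: [560.0, 154.0, 57.3]
orientation: [1.461, -2.781, 0.001]
force: [0.4, 0.5, 0.7]
gripper_width: -0.2
grasp_force: 0.2
t 6.15 pos [560.  154.   57.3] fe [-55.6  45.1] yaw -124.6 zax [ 0.    -0.001 -1.   ] F [0.4 0.5 0.7] Fx_f 0.42 w -0.2
tool F [-0.6 -0.1 -0.7]
yel? [260.8 200.1] 37 [-85.8  64.4]
blk? [251.7 193.8] 12 [-53.2  69.1]
time: 6.4
position: [560.2, 154.7, 57.4]
orientation: [-1.462, 2.78, -0.001]
force: [0.1, 0.1, -1.1]
gripper_width: -0.1
grasp_force: 0.0
t 6.4 pos [560.2 154.7  57.4] fe [-54.9  44.8] yaw -124.5 zax [ 0. -0. -1.] F [ 0.1  0.1 -1.1] Fx_f 0.1 w -0.1
tool F [-0.1 -0.   1.1]
yel? [260.7 200.2] 37 [-86.1  64.8]
blk? [251.7 193.8] 12 [-53.2  69.1]
```

```bash
python3 -m inch '[-0.5,0,-5,0,0,0,0,0,0,-20,0,0,0,0,0,0,-30,0,0,0,0,0,0,-30,0,0,0,0,0,0,0,0,0,0,0]'; python3 -c "
from h import *
s,M=st(); pots(); snap('a4',tb=(0,0,512,384)); print(s['joint_pos'].round(2))"
```

```text
time: 6.95
position: [563.8, 156.0, 148.4]
orientation: [-1.458, 2.772, -0.005]
force: [0.7, 0.3, 1.2]
gripper_width: 0.1
grasp_force: 0.0
t 6.95 pos [563.8 156.  148.4] fe [-54.   41.2] yaw -124.5 zax [ 0.01   0.002 -1.   ] F [0.7 0.3 1.2] Fx_f 0.2 w 0.1
yel? [260.7 200.2] 37 [-86.1  64.8]
blk? [253.5 166.3] 11 [43.8 -1.4]
blk? [261.6 174.6] 29 [0.4 2.3]
blk? [264.5 192.1] 17 [-64.8  38.7]
[ 0.18  0.06  1.89 -0.    1.18 -2.36]
```

View pics/a4.png

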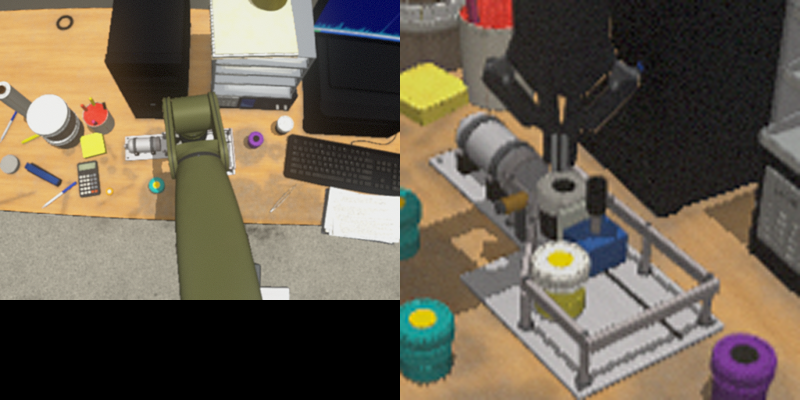

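The yellow pot is back in the hopper at (560,262) in the crop. The black pot is in the throat at (563,188) and the slide has followed it, with the knob top at (596,182). I'll measure the knob and turn the tool so that x lies along the feed.

```bash
python3 -m inch '[0,0,0,0,0,8.5,0,0,0,0,0,0,8.5,0,0,0,0,0,0,8.5,0,0,0,0,0,0,8.5,0,0,0,0,0,0,8.5,0]' >/dev/null
python3 -m inch '[0,0,0,0,0,8.5,0,0,0,0,0,0,8.5,0,0,0,0,0,0,8.5,0,0,0,0,0,0,8.5,0,0,0,0,0,0,8.5,0]'>/dev/null
python3 -m inch '[0,0,0,0,0,8.5,0,0,0,0,0,0,8.5,0,0,0,0,0,0,8.5,0,0,0,0,0,0,8.5,0,0,0,0,0,0,8.5,0]'>/dev/null
python3 -m inch '[0,0,0,0,0,8.5,0,0,0,0,0,0,4,0,0,0,0,0,0,0,0]' >/dev/null
python3 -c "
from h import *
s,M=st()
im=eyes.capture('side'); g=im[172:195,266:281]; m=(g.max(2)<60); 
ys,xs=np.nonzero(m); 
for r in range(0,23): 
    c=np.nonzero(m[r])[0]; print(r+172,(c+266).tolist())
d=np.array([606.5,142.0])-s['position'][:2]; print('tool dxy',(M[:2,:2].T@d).round(1))
for z,v in((96,173.5),(79,181)): print(fe(onz('side',(273.8,v),z)))
for z in (62,96): print('pred knob -44,0',z,proj('side',[*(O-44*XF),z]).round(1))
"
```

```text
t 8.9 pos [559.2 155.1 140.3] fe [-54.4  45.8] yaw 95.5 zax [-0.003 -0.001 -1.   ] F [-1.  -0.1 -0. ] Fx_f 0.03 w -0.3
172 [272, 273, 274, 275]
173 [271, 272, 273, 274, 275, 276]
174 [271, 272, 273, 274, 275, 276]
175 [271, 272, 273, 274, 275, 276]
176 [271, 272, 273, 274, 275, 276]
177 [270, 271, 272, 273, 274, 275, 276]
178 [270, 271, 272, 273, 274, 275, 276]
179 [270, 271, 272, 273, 274, 275, 276]
180 [270, 271, 272, 273, 274, 275, 276]
181 [270, 271, 272, 273, 274, 275, 276]
182 [270, 271, 272, 273, 274, 275, 276]
183 [271, 272, 273, 274, 275, 276]
184 [271, 272, 273, 274, 275, 276]
185 [273, 274]
186 []
187 []
188 []
189 []
190 []
191 []
192 []
193 []
194 []
tool dxy [-17.6  45.8]
[-54.    4.1]
[-60.8   8.4]
pred knob -44,0 62 [272.4 182.1]
pred knob -44,0 96 [272.8 171. ]
```

```bash
python3 -m inch '[-12.5,22,0,0,0,0,0,-13,23,0,0,0,0,0,0,0,12,0,0,0,0,0,0,0,0,0,0,0]'
python3 -c "
from h import *
s,M=st()
im=eyes.capture('side'); cv2.imwrite('pics/b1.png',cv2.resize(im[120:220,225:325],None,fx=5,fy=5,interpolation=cv2.INTER_CUBIC))"
```

```text
time: 9.35
position: [605.9, 133.8, 127.3]
orientation: [-2.11, -2.322, 0.006]
force: [-0.9, 0.1, -0.7]
gripper_width: -0.1
grasp_force: 0.0
t 9.35 pos [605.9 133.8 127.3] fe [-80.1   1.4] yaw 95.5 zax [-0.005 -0.001 -1.   ] F [-0.9  0.1 -0.7] Fx_f 0.22 w -0.1
```

View pics/b1.png

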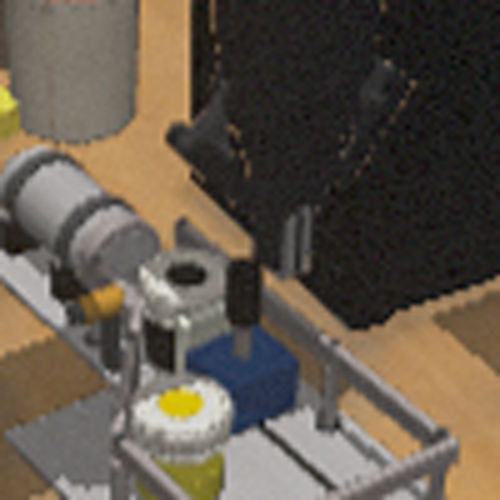

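The tip is at (295,275) in the crop and the knob is at (243,290), so the tip is behind and above the knob with nothing under it but the slide track. I'll descend and approach.

```bash
python3 -m inch '[0,0,20,0,0,0,0,0,0,20,0,0,0,0,0,0,0,0,0,0,0]'>/dev/null; python3 -c "
from h import *
st()"
python3 -m inch '[2,0,0,0,0,0,0,2,0,0,0,0,0,0,2,0,0,0,0,0,0,1,0,0,0,0,0,0]'>/dev/null; python3 -c "
from h import *
st()"
python3 -m inch '[1,0,0,0,0,0,0,1,0,0,0,0,0,0,1,0,0,0,0,0,0,0,0,0,0,0,0,0]'>/dev/null; python3 -c "
from h import *
st()"
python3 -m inch '[1,0,0,0,0,0,0,1,0,0,0,0,0,0,0,0,0,0,0,0,0]'>/dev/null; python3 -c "
from h import *
st()"
```

```text
t 9.7 pos [604.1 134.3  86.7] fe [-79.4   3.1] yaw 95.5 zax [-0.007 -0.001 -1.   ] F [-0.1 -0.2 -1.1] Fx_f -0.21 w -0.0
t 10.1 pos [607.4 141.6  91.5] fe [-72.5  -0.9] yaw 95.5 zax [ 0.002  0.    -1.   ] F [-1.   0.3  0.5] Fx_f 0.39 w -0.1
t 10.5 pos [607.  143.   90.8] fe [-71.1  -0.6] yaw 95.5 zax [ 0.001 -0.002 -1.   ] F [-0.8 -5.2  2.5] Fx_f -5.06 w 0.2
t 10.8 pos [606.8 144.9  90.8] fe [-69.2  -0.6] yaw 95.5 zax [ 0.    -0.002 -1.   ] F [-0.4 -4.5  2.9] Fx_f -4.48 w -0.4
```

```bash
python3 -m inch '[1,0,0,0,0,0,0,1,0,0,0,0,0,0,0,0,0,0,0,0,0]'>/dev/null; python3 -c "
from h import *
st()"
python3 -m inch '[1,0,0,0,0,0,0,1,0,0,0,0,0,0,0,0,0,0,0,0,0]'>/dev/null; python3 -c "
from h import *
st(); pots()"
python3 -m inch '[1,0,0,0,0,0,0,1,0,0,0,0,0,0,0,0,0,0,0,0,0]'>/dev/null; python3 -c "
from h import *
st();pots()"
```

```text
t 11.1 pos [606.6 146.9  90.7] fe [-67.1  -0.6] yaw 95.5 zax [ 0.    -0.002 -1.   ] F [-0.1 -4.7  1.4] Fx_f -4.66 w -0.0
t 11.4 pos [606.4 149.1  90.7] fe [-64.9  -0.5] yaw 95.5 zax [ 0.    -0.002 -1.   ] F [ 0.3 -5.   1.4] Fx_f -4.96 w -0.2
yel? [260.7 200.2] 37 [-86.1  64.8]
blk? [252.  166.1] 14 [46.6  1.7]
blk? [260.4 173.4] 29 [6.4 2. ]
blk? [289.9 204.1] 11 [-136.5   15.3]
t 11.75 pos [606.1 151.5  90.6] fe [-62.6  -0.5] yaw 95.5 zax [ 0.    -0.001 -1.   ] F [ 0.4 -4.3  2.5] Fx_f -4.36 w 0.1
yel? [260.7 200.2] 37 [-86.1  64.8]
blk? [260.  172.9] 31 [9.  1.6]
blk? [289.9 204.1] 11 [-136.5   15.3]
```

```bash
for i in 1; do python3 -m inch '[1,0,0,0,0,0,0,1,0,0,0,0,0,0,0,0,0,0,0,0,0]'>/dev/null; done; python3 -c "
from h import *
st()"
python3 -m inch '[1,0,0,0,0,0,0,1,0,0,0,0,0,0,0,0,0,0,0,0,0]'>/dev/null; python3 -c "
from h import *
st()"
python3 -m inch '[1,0,0,0,0,0,0,1,0,0,0,0,0,0,0,0,0,0,0,0,0]'>/dev/null; python3 -c "
from h import *
st(); pots()"
```

```text
t 12.1 pos [605.8 153.9  90.5] fe [-60.2  -0.5] yaw 95.5 zax [ 0. -0. -1.] F [ 1.  -4.2  1.1] Fx_f -4.26 w 0.1
t 12.4 pos [605.5 156.3  90.4] fe [-57.7  -0.4] yaw 95.5 zax [ 0.  0. -1.] F [ 1.2 -3.8  1.6] Fx_f -3.94 w 0.1
t 12.7 pos [605.2 158.6  90.2] fe [-55.4  -0.3] yaw 95.5 zax [-0.     0.001 -1.   ] F [ 0.8 -1.8  0.9] Fx_f -1.86 w -0.1
yel? [260.7 200.2] 37 [-86.1  64.8]
blk? [258.5 171.5] 28 [16.4  1.3]
blk? [253.8 188.8] 44 [-39.1  53.2]
blk? [289.6 203.9] 11 [-135.6   15.4]
```

```bash
python3 -m inch '[1,0,0,0,0,0,0,1,0,0,0,0,0,0,0,0,0,0,0,0,0]'>/dev/null; python3 -c "
from h import *
st()"
python3 -m inch '[1,0,0,0,0,0,0,1,0,0,0,0,0,0,0,0,0,0,0,0,0]'>/dev/null; python3 -c "
from h import *
st()"
python3 -m inch '[1,0,0,0,0,0,0,0,0,0,0,0,0,0,0,0,0,0,0,0,0,0,0,0,0,0,0,0]'>/dev/null; python3 -c "
from h import *
st(); pots()"
```

```text
t 13.05 pos [604.9 160.5  90.2] fe [-53.5  -0.2] yaw 95.5 zax [-0.     0.001 -1.   ] F [ 0.4 -1.5  0.8] Fx_f -1.58 w -0.1
t 13.35 pos [604.7 162.5  90.2] fe [-51.5  -0.2] yaw 95.5 zax [-0.     0.001 -1.   ] F [ 1.5 -1.1  0.4] Fx_f -1.2 w 0.1
t 13.75 pos [604.6 163.4  90.2] fe [-50.5  -0.2] yaw 95.5 zax [-0.     0.001 -1.   ] F [-0.3  0.1  0.2] Fx_f 0.13 w 0.1
yel? [260.7 200.2] 37 [-86.1  64.8]
blk? [257.4 170.6] 29 [21.6  1.3]
blk? [253.3 188.7] 35 [-38.2  54.2]
blk? [289.9 204.1] 11 [-136.5   15.3]
```

```bash
python3 -m inch '[0,0,0,0,0,0,0,0,0,0,0,0,0,0,0,0,0,0,0,0,0,0,0,0,0,0,0,0,0,0,0,0,0,0,0]'>/dev/null; python3 -c "
from h import *
pots()" | grep blk; python3 -m inch '[1,0,0,0,0,0,0,1,0,0,0,0,0,0,0,0,0,0,0,0,0]'>/dev/null; python3 -c "
from h import *
st()"
python3 -m inch '[1,0,0,0,0,0,0,1,0,0,0,0,0,0,0,0,0,0,0,0,0]'>/dev/null; python3 -c "
from h import *
st(); pots()"
```

```text
blk? [257.4 170.6] 29 [21.6  1.3]
blk? [253.3 188.4] 37 [-37.1  53.4]
blk? [289.9 204.1] 11 [-136.5   15.3]
t 14.65 pos [604.6 165.2  90.3] fe [-48.8  -0.3] yaw 95.5 zax [-0.  0. -1.] F [-0.1  1.   0. ] Fx_f 1.0 w -0.1
t 14.95 pos [604.4 167.3  90.3] fe [-46.6  -0.3] yaw 95.5 zax [ 0.  0. -1.] F [ 0.2 -0.6 -0.1] Fx_f -0.63 w 0.0
yel? [260.7 200.2] 37 [-86.1  64.8]
blk? [256.4 169.9] 30 [25.5  1.7]
blk? [252.7 189.1] 27 [-38.8  56.3]
```

```bash
python3 -m inch '[1,0,0,0,0,0,0,1,0,0,0,0,0,0,0,0,0,0,0,0,0]'>/dev/null; python3 -c "
from h import *
st()"
python3 -m inch '[1,0,0,0,0,0,0,1,0,0,0,0,0,0,0,0,0,0,0,0,0]'>/dev/null; python3 -c "
from h import *
st(); pots()"
```

```text
t 15.3 pos [604.2 169.3  90.3] fe [-44.7  -0.3] yaw 95.5 zax [ 0.  0. -1.] F [-0.4  1.   0. ] Fx_f 1.0 w -0.1
t 15.6 pos [604.  171.2  90.3] fe [-42.8  -0.3] yaw 95.5 zax [ 0.  0. -1.] F [0.2 0.1 0.7] Fx_f 0.12 w 0.0
yel? [260.7 200.2] 37 [-86.1  64.8]
blk? [255.3 169. ] 30 [30.6  1.9]
```

```bash
python3 -m inch '[1,0,0,0,0,0,0,0,0,0,0,0,0,0]'>/dev/null; python3 -c "
from h import *
st()"
python3 -m inch '[1,0,0,0,0,0,0,0,0,0,0,0,0,0]'>/dev/null; python3 -c "
from h import *
st(); pots()"
python3 -m inch '[1,0,0,0,0,0,0,0,0,0,0,0,0,0]'>/dev/null; python3 -c "
from h import *
st(); pots()"
```

```text
t 15.85 pos [603.9 172.1  90.3] fe [-41.8  -0.3] yaw 95.5 zax [-0.  0. -1.] F [1.  0.5 0.1] Fx_f 0.4 w -0.0
t 16.05 pos [603.8 173.1  90.3] fe [-40.9  -0.3] yaw 95.5 zax [ 0. -0. -1.] F [-0.2 -0.1  0.8] Fx_f -0.07 w -0.0
yel? [260.7 200.2] 37 [-86.1  64.8]
blk? [255.2 169.1] 29 [30.5  2.2]
t 16.3 pos [603.8 173.2  90.3] fe [-40.7  -0.3] yaw 95.5 zax [-0.    -0.002 -1.   ] F [ 0.9 -3.9  0.8] Fx_f -3.96 w -0.0
yel? [260.7 200.2] 37 [-86.1  64.8]
blk? [255.3 169. ] 30 [30.6  1.9]
blk? [289.9 204.1] 11 [-136.5   15.3]
```

Contact is now 4 N against the stop and the pot is no longer advancing. I'll add 0.5 mm steps.

```bash
python3 -m inch '[0.5,0,0,0,0,0,0,0,0,0,0,0,0,0]'>/dev/null; python3 -c "
from h import *
st()"; python3 -m inch '[0,0,0,0,0,0,0]'|grep ^force; python3 -m inch '[0,0,0,0,0,0,0]'|grep ^force
```

```text
t 16.55 pos [603.8 173.3  90.3] fe [-40.6  -0.3] yaw 95.5 zax [-0.    -0.002 -1.   ] F [ 0.3 -6.5  1.3] Fx_f -6.48 w -0.1
force: [-0.5, -6.4, 0.7]
force: [0.2, -6.9, 0.9]
```

```bash
python3 -m inch '[0.3,0,0,0,0,0,0,0,0,0,0,0,0,0]'|grep ^force;  python3 -m inch '[0,0,0,0,0,0,0,0,0,0,0,0,0,0,0,0,0,0,0,0,0]'|grep ^force; python3 -m inch '[0,0,0,0,0,0,0,0,0,0,0,0,0,0,0,0,0,0,0,0,0]'|grep ^force
python3 -m inch '[-0.5,0,0,0,0,0,0,-1,0,0,0,0,0,0,-3,0,0,0,0,0,0,-5,0,0,0,0,0,0,0,0,0,0,0,0,0]'
python3 -m inch '[0,0,-20,0,0,0,0,0,0,-30,0,0,0,0,0,0,-40,0,0,0,0,0,0,-40,0,0,0,0,0,0,0,0,0,0,0]'
python3 -m inch '[-30,-35,0,0,0,0,0,-30,-35,0,0,0,0,0,-30,-35,0,0,0,0,0,-30,-35,0,0,0,0,0,0,0,0,0,0,0,0]'
python3 -m inch '[-30,-35,0,0,0,0,0,-30,-35,0,0,0,0,0,0,0,0,0,0,0,0]'
python3 -c "
from h import *
s,M=st(); pots(); snap('c1')"
```

```text
force: [-1.0, -7.0, -0.0]
force: [-0.1, -7.2, 0.4]
force: [0.3, -7.2, 0.3]
time: 18.05
position: [604.6, 165.2, 90.3]
orientation: [-2.113, -2.324, -0.001]
force: [0.5, 0.8, 0.1]
gripper_width: 0.3
grasp_force: 0.0
time: 18.55
position: [608.1, 166.3, 228.7]
orientation: [2.108, 2.319, 0.017]
force: [-0.1, 0.5, 1.3]
gripper_width: 0.1
grasp_force: 0.0
time: 19.05
position: [473.3, 30.4, 218.9]
orientation: [-2.116, -2.32, 0.003]
force: [-0.6, 0.5, -0.6]
gripper_width: -0.5
grasp_force: 0.0
time: 19.35
position: [410.7, -35.6, 219.6]
orientation: [-2.118, -2.32, 0.001]
force: [-1.5, -0.7, -0.3]
gripper_width: 0.2
grasp_force: 0.0
t 19.35 pos [410.7 -35.6 219.6] fe [-230.1  212. ] yaw 95.2 zax [-0. -0. -1.] F [-1.5 -0.7 -0.3] Fx_f -0.51 w 0.2
yel? [260.7 200.2] 37 [-86.1  64.8]
blk? [287.4 188.6] 15 [-84.8 -16.8]
```

View pics/c1.png

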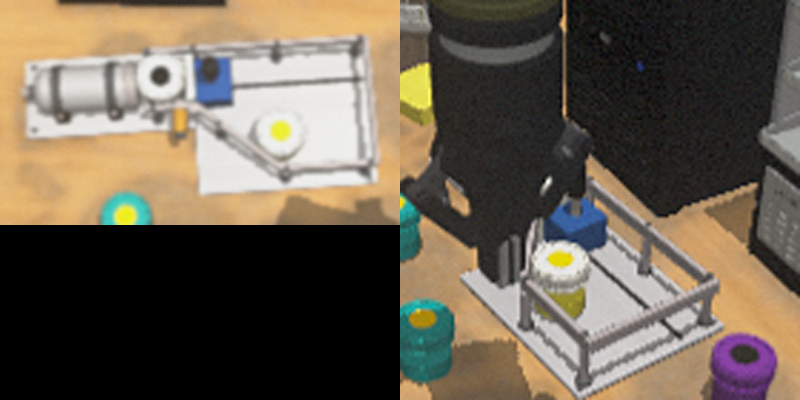

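The top crop shows the black pot at (160,75) against the probe face at about (137,85). The slide is behind it at (213,80), the yellow pot is in the hopper at (280,130), and the arm is clear.

```bash
python3 -c "
from bench import job
print(job.job_done())"
```

```text
the job is handed in; nothing more can be done
None
```

I pushed the yellow pot back into the hopper, fed the black pot past the plunger, and pressed it on the probe at about 7 N on the knob plus the slide's 3 N spring; after letting go it stayed seated, the arm is clear, and I handed the job in at about 19 s (force at the probe face not measured directly).

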